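Stack the gear tray on its bottom frame

ROBOT

A 6-joint arm with a two-finger parallel gripper is mounted at the origin on the work surface. World frame = base frame: x ahead of the robot, y to its left, z up, the work surface at z = 0. Lengths are in m, angles in rad, forces in N, time in s.
With the tool pointing down it reaches from about 0.325 to 0.775 m from the base axis. Payload 9.3 kg.
Tool frame: the origin (TCP) lies on the centre line of the jaws, within the pads' length; the fingertips stand 11 mm ahead of it and the grasp point (between the pads) lies 8 mm behind it; z points along the fingers, y is the direction in which the jaws open and shut (so a half turn about z gives the same grasp; the last joint's range is limited). The gripper opens to 85 mm and grips with 20 to 120 N. Pads are 22 mm wide; open, the fingers measure 114 mm over their backs; the gripper's body (76 mm by 85 mm) begins 54 mm behind the grasp point. The pads swing forward as they close: fully open they stand 13 mm farther back than shut.
Start: joints at [-1.294, 0.259, 0.021, 1.334, 0, 1.418], TCP at [0.229, -0.5, 0.242] pointing down, gripper open.
Joint ranges: [-3.04, 3.04], [-0.91, 1.82], [-1.04, 1.36], [-1.92, 1.95], [-1.52, 1.45], [-3.14, 3.14]. Speed limits (rad/s): [2.22, 2.22, 2.79, 3.14, 3.14, 3.14].

INTERFACE

Orientations are given as [roll, pitch, yaw] about the fixed x, y, z axes, in that order (R = Rz(yaw) Ry(pitch) Rx(roll)).
In Python, from rig import state, get_image, camera_params, job_done, silhouettes, tip_of gives the robot as it stands.
- The arm moves only by the tool send_rows, never from a script. Its argument "series" is one flat list of numbers, 7 for each row, row after row: the opening, from -1 (shut) to 1 (fully open), so that 0 is half open, then the shift along the world's x, y, z in mm, then the turn, a rotation vector about the world's x, y, z in rad. A call has 1 to 12 rows; each row is the pose to reach, as a shift and turn from the pose commanded when the call began; what a row does not reach only later rows make up. A row lasts 1/12 s, in which the tool goes at most 41.7 mm and 7.16 degrees, less where a joint would pass 70% of its speed; a pose out of reach is approached as far as the arm can. A call with a gripper value outside its range is refused whole. The fingers move at their own pace and stop on an object; "grip_force" is the grip in N (left out, the last holds). Time passes only in rows, so rows that repeat a pose let the fingers close. It gives the time, the measured TCP pose, the force and the opening at its end, in the units of the state.
- state(): the state, without advancing time (a new reading comes with each control period).
- get_image(name): name is "scene" or "top"; returns the picture (420x560x3 uint8, blue, green, red); there is no depth.
- camera_params(name): a dict with "fx", "fy", "cx", "cy" (pixels), "R" (3x3) and "t" (3): a world point X has camera coordinates R X + t. Camera axes: x right, y down, z forward; pixel columns grow to the right and rows downward; lengths in m; the calibration is good to about 2 mm. A picture is of the moment at which its call begins. camera_params takes no time and is no camera call.
- job_done(): hands the job in, once; it reports no verdict.
Trained networks look in the newest picture that a camera, given by its name, has taken for a name from the list of things; names that differ only in an ending like _2 or _b are one class to them, and where a whole thing is asked for, a point or a joint stands for the part that bears it (a point fixed in the world has none). Each returns a list of dicts, best first, with "p" (0 to 1); they miss things now and then, are a little off and sometimes report something else, mostly with a low value. They report only what shows in the picture. A call takes as long as a camera call. They do not tell look-alikes from the thing itself.
- silhouettes(camera, query): "region" (420x560 bool, what is visible of it) and "extent" ([left, top, right, bottom] in pixels, round what is visible of it).
- tip_of(camera, query): "point" ([row, column] in pixels: a listed point, or the origin of a listed thing).
The state is a dict: "time": time; "qpos": joint angles; "joint_vel": joint speeds; "tau": joint torques, N m; "ee_pos": TCP position; "eef_rot": TCP orientation; "force": force on the tool from outside, world axes, zero at the start; "wrist_torque": the same for the moment, N m; "grip_width": opening from 0.0 (shut) to 1.0 (fully open).
Only numpy, scipy, OpenCV 4.12 (cv2) and the standard library are available. Lean on these libraries where they do the work, as an engineer would, in place of code of your own. Each camera call takes 0.05 s, during which the arm holds its last target. There are 200 camera calls.

TASK

Put the wide legged gear tray onto the bottom frame of the stack: take it by its carrying bar and lower it so that all four corner legs sit fully home in the four corner cups, and only let go once it is down. Leave the narrow tray, whose legs do not fit, where it stands.

Things in the scene. Friction and masses are not known exactly. Their poses are not given: they have to be found in the camera images.
- wide_handle (a point): Centre of the wide gear tray's carrying bar, 122 mm above its leg tips; x along the bar, y across, z up. Bar 100 mm long, 18 mm thick, 20 mm high, on two end uprights (80 mm free between them), over the middle of the tray. Grey gear modules on the tray reach to 42 mm below this point. Both ends are alike.
- wide: The wide gear tray, loose: dark steel, 184 mm (x) by 144 mm (y), 132 mm tall with its bar, 0.5 to 0.8 kg. Origin: middle, level with the leg tips; x along the bar. Four round aluminium legs, 20 mm across, tapered to 12 mm at the tips, reach 60 mm below the tray, 80 mm either way in x and 60 mm in y from the middle. Starts standing on the table.
- narrow_handle (a point): The narrow gear tray, a bystander of the same make, 100 mm (x) by 144 mm (y), 132 mm tall; its legs are only 38 mm either way in x from the middle and do not fit the bottom frame. This point: centre of its carrying bar, 122 mm above the leg tips, x along the bar.
- bottom_floor (a point): Bottom frame, fixed: dark steel plate 216 (x) by 176 mm (y), a square open aluminium cup at each corner, centred 80 mm in x and 60 mm in y either way, 44 mm wide inside, 30 mm deep. This point: middle of the plate's top, level with the cup floors. Seated, the wide tray's bar centre is 122 mm above it, x along x (either way round). A small battery, 30 mm high, lies between the cups, clear under the tray.
Not all that is in view belongs to the job. Leave any turquoise look-alike of the wide alone.

How it is judged:
By the outcome, as a careful person would: the job done as asked, in the order asked, and still so for the second after the job is handed in, with the robot touching nothing.
It also fails if it takes over 48 s, if anything falls off the work surface, if the arm or the gripper's body presses on something with over 40 N, if the wrist force passes 120 N, or if a joint passes its speed limit or range.

## Working session

There is one attempt and no reset: what is moved stays moved. The work goes in short steps, Python scripts to look and compute and a tool call to move; the robot and the scene stay as the last step left them, time stands still between calls to the robot, and variables do not carry over. Pictures are saved under pics/ and viewed, about 8 in all and at most 12, crops included, and the job is handed in when it is done.

Besides the shell and the picture viewer there is one more tool, called as name(argument=value, ...) on one line, values as JSON. send_rows: Moves the arm, as the interface text tells. Its arguments: {"type":"object","properties":{"series":{"type":"array","items":{"type":"number"}},"grip_force":{"type":"number"}},"required":["series"]}

```bash
mkdir -p pics; cat > h.py <<'E'
import numpy as np, cv2
from rig import *
def ray(cam,rc):
    p=camera_params(cam);R=np.array(p["R"]);t=np.array(p["t"])
    d=R.T@np.array([(rc[1]-p["cx"])/p["fx"],(rc[0]-p["cy"])/p["fy"],1]);return -R.T@t,d
def at_z(cam,rc,z):
    o,d=ray(cam,rc);return o+d*(z-o[2])/d[2]
def proj(cam,X):
    p=camera_params(cam);c=np.array(p["R"])@np.array(X)+np.array(p["t"])
    return np.array([p["fy"]*c[1]/c[2]+p["cy"],p["fx"]*c[0]/c[2]+p["cx"]])
def tri(r1,r2):
    A=np.zeros((3,3));b=np.zeros(3)
    for o,d in (r1,r2):
        d=d/np.linalg.norm(d);M=np.eye(3)-np.outer(d,d);A+=M;b+=M@o
    return np.linalg.solve(A,b)
E
python3 - <<'E'
from h import *
np.set_printoptions(precision=4,suppress=True)
a=get_image("scene");b=get_image("top")
cv2.imwrite("pics/scene0.png",a);cv2.imwrite("pics/top0.png",b)
for c in("scene","top"):
    o,d=ray(c,(210,280));print(c,o,d)
    for q in("wide_handle","wide","narrow_handle","bottom_floor"):
        print(c,q,[(np.round(r["point"]),round(r["p"],2)) for r in tip_of(c,q)])
print(state())
E
```

```text
scene [1.0917 0.4671 0.6907] [-0.6705 -0.4666 -0.5768]
scene wide_handle [(array([287., 384.]), 0.94), (array([220., 419.]), 0.69), (array([325., 376.]), 0.2)]
scene wide [(array([259., 405.]), 0.87), (array([327., 376.]), 0.84)]
scene narrow_handle [(array([182., 177.]), 0.57)]
scene bottom_floor [(array([266., 239.]), 0.65)]
top [0.386  0.0119 0.8942] [ 0.0491 -0.0208 -0.9987]
top wide_handle [(array([286., 121.]), 0.64)]
top wide [(array([279., 143.]), 0.66), (array([165., 135.]), 0.62)]
top narrow_handle [(array([174., 425.]), 0.92)]
top bottom_floor [(array([148., 289.]), 0.79), (array([165., 136.]), 0.62)]
{'time': 0.5, 'qpos': array([-1.2936,  0.2586,  0.0215,  1.3337, -0.    ,  1.4182]), 'joint_vel': array([ 0.001 ,  0.0016, -0.0002, -0.0013,  0.0018, -0.0003]), 'tau': array([ -0.0011, -55.4934,  34.4533,   0.0017,  -0.0001,   0.    ]), 'ee_pos': array([ 0.2291, -0.5   ,  0.2422]), 'eef_rot': array([-3.1415,  0.    ,  0.4298]), 'force': array([-0.0799, -0.6059,  0.0834]), 'wrist_torque': array([-0.0206, -0.0182,  0.0003]), 'grip_width': 1.0025213313940742}
```

View pics/scene0.png

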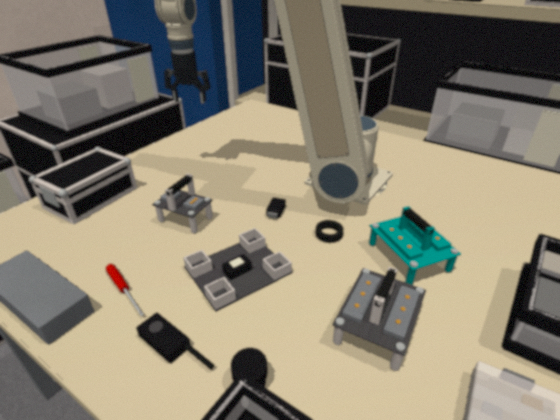

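View pics/top0.png

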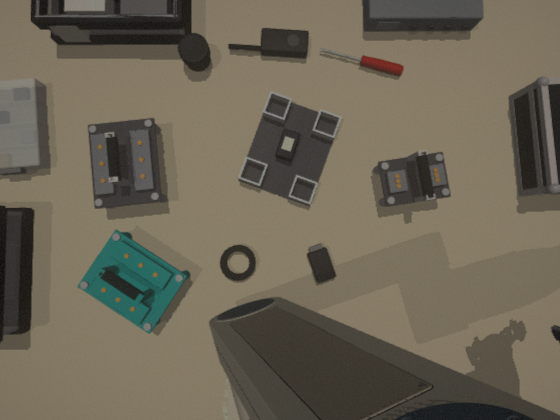

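The scene shows the dark wide tray at (row 287, col 384), a turquoise look-alike at (220, 419), the narrow tray at (190, 183) and the frame at (266, 239). In the top view they are at about (157, 113), (285, 121), (174, 425) and (148, 289).
Candidates for "wide": dark top (157,113), turquoise top (285,121) and narrow top (174,425). I choose the dark one with the 160x120 mm leg spacing. Next is a close crop to check it.

```bash
python3 - <<'E'
import cv2
from h import *
np.set_printoptions(precision=4,suppress=True)
b=cv2.imread("pics/top0.png")
cv2.imwrite("pics/crop1.png",cv2.resize(b[85:215,80:346],None,fx=3,fy=3,interpolation=cv2.INTER_CUBIC))
print("px size/mm", camera_params("top")["fx"])
print(tri(ray("scene",(287,384)),ray("top",(157,113))))
print(at_z("top",(157,113),.122), at_z("top",(148,289),.01))
for q in("wide","bottom_floor"):
  for r in silhouettes("top",q): print(q,r["extent"],r["p"])
E
```

```text
px size/mm 384.82982246533857
[0.534  0.3299 0.1241]
[0.5342 0.3313 0.122 ] [ 0.5736 -0.0291  0.01  ]
wide [78.3, 232.1, 189.2, 333.7] 0.68
bottom_floor [239.1, 90.8, 343.8, 206.2] 0.93
```

View pics/crop1.png

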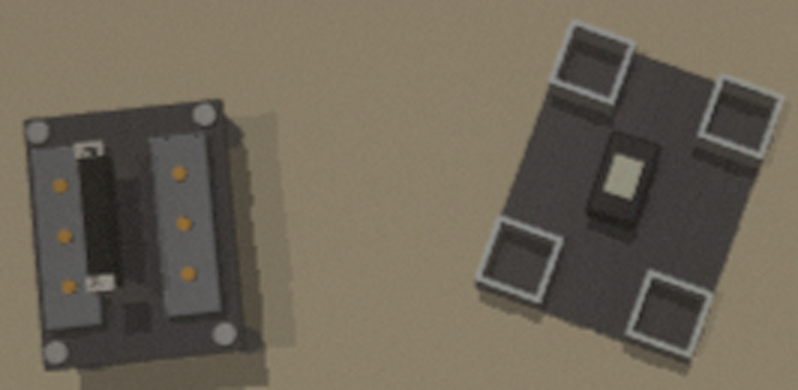

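The crop confirms it. The dark tray has leg heads at crop (37,132), (204,114), (56,352) and (225,333), and its bar runs (89,148) to (100,284). The frame's cup rims are centred at (593,62), (741,116), (519,260) and (669,313).

```bash
python3 - <<'E'
from h import *
np.set_printoptions(precision=4,suppress=True)
f=lambda x,y:(85+(y+.5)/3-.5,80+(x+.5)/3-.5)
def P(l,z):return np.array([at_z("top",f(*c),z) for c in l])
legs=[(37,132),(204,114),(56,352),(225,333)]
cups=[(593,62),(741,116),(519,260),(669,313)]
for z in(.06,.065,.07):
    L=P(legs,z);print("tray",z,L.mean(0),"x",np.linalg.norm(L[0]-L[2]),np.linalg.norm(L[1]-L[3]),"y",np.linalg.norm(L[0]-L[1]),np.linalg.norm(L[2]-L[3]))
v=L[0]+L[1]-L[2]-L[3];print("yaw tray",np.arctan2(v[1],v[0]))
B=P([(88,143),(101,290)],.132);print("bar",B.mean(0),np.linalg.norm(B[0]-B[1]),"yaw",np.arctan2(*(B[0]-B[1])[1::-1]))
for z in(.03,.036,.042):
    L=P(cups,z);print("frame",z,L.mean(0),"x",np.linalg.norm(L[0]-L[2]),np.linalg.norm(L[1]-L[3]),"y",np.linalg.norm(L[0]-L[1]),np.linalg.norm(L[2]-L[3]), "proj",[proj("scene",p).round(1).tolist() for p in L])
v=L[0]+L[1]-L[2]-L[3];w=L[0]-L[1]+L[2]-L[3];print("yaw frame",np.arctan2(v[1],v[0]),np.arctan2(-w[0],w[1]))
a=cv2.imread("pics/scene0.png")
c=np.hstack([a[225:310,180:300],a[255:370,325:440][:85]]);c=np.hstack([cv2.resize(a[225:310,180:300],None,fx=3.3,fy=3.3,interpolation=2)])
cv2.imwrite("pics/crop2.png",c)
E
```

```text
tray 0.06 [0.5349 0.3347 0.06  ] x 0.16178954207284768 0.16169049876896383 y 0.12169266472528714 0.12172685028646509
tray 0.065 [0.534  0.3328 0.065 ] x 0.16081983530724578 0.16072138563234833 y 0.1209632838345551 0.12099726450010413
tray 0.07 [0.5331 0.3308 0.07  ] x 0.1598501285416439 0.15975227249573282 y 0.120233902943823 0.12026767871374322
yaw tray 0.10458783721165861
bar [0.5329 0.3308 0.132 ] 0.09909728325673864 yaw 0.10381593815610125
frame 0.03 [ 0.5715 -0.0302  0.03  ] x 0.16219050420606235 0.16073551903647051 y 0.12012290561134978 0.11985723111664738 proj [[290.7, 217.8], [261.3, 195.8], [262.9, 276.2], [238.0, 250.9]]
frame 0.036 [ 0.5703 -0.0299  0.036 ] x 0.16106446654783746 0.15961958288265338 y 0.11928893005898375 0.11902510005873766 proj [[288.4, 218.1], [259.3, 196.2], [260.9, 276.3], [236.2, 251.0]]
frame 0.042 [ 0.569  -0.0296  0.042 ] x 0.1599384288896126 0.15850364672883624 y 0.11845495450661775 0.11819296900082793 proj [[286.1, 218.5], [257.2, 196.6], [258.8, 276.4], [234.4, 251.2]]
yaw frame -0.3623141767612646 -0.35651391016895995
```

View pics/crop2.png

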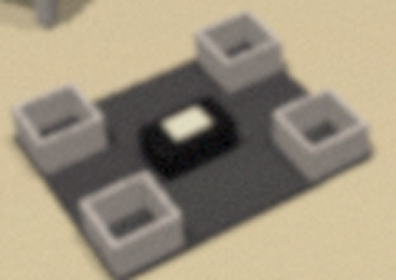

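The frame plate is about 6 mm thick, with its centre at (0.570, -0.030) and yaw -0.36. The bar is at (0.533, 0.331), yaw 0.104. I'll use the half-turned grasp, tool yaw 3.245, because it keeps joint 6 in range.

send_rows(series=[1,12,34,0,0,0,0.115,1,25,69,0,0,0,0.23,1,37,103,0,0,0,0.345,1,50,138,0,0,0,0.46,1,62,172,0,0,0,0.575,1,75,207,0,0,0,0.69,1,87,241,0,0,0,0.805,1,100,276,0,0,0,0.92,1,112,310,0,0,0,1.035,1,125,345,0,0,0,1.15,1,137,380,0,0,0,1.265,1,150,415,0,0,0,1.38])

```text
time: 1.6
ee_pos: [0.3792, -0.0832, 0.2426]
eef_rot: [3.141, 0.001, 1.815]
force: [1.0, -0.7, 0.5]
grip_width: 1.005
```

send_rows(series=[1,13,35,0,0,0,0.12,1,26,70,0,0,0,0.24,1,39,105,0,0,0,0.36,1,52,140,0,0,0,0.48,1,65,175,0,0,0,0.6,1,78,210,0,0,0,0.72,1,91,245,0,0,0,0.84,1,104,280,0,0,0,0.96,1,117,315,0,0,0,1.08,1,130,350,0,0,0,1.2,1,143,385,0,0,0,1.32,1,154,416,0,0,0,1.435])

```text
time: 2.6
ee_pos: [0.5335, 0.3334, 0.2421]
eef_rot: [3.141, 0.0, -3.032]
force: [0.9, -0.1, 0.3]
grip_width: 0.999
```

send_rows(series=[1,0,0,-20,0,0,0,1,0,0,-42,0,0,0,1,0,0,-42,0,0,0,1,0,0,-42,0,0,0])

```text
time: 2.93
ee_pos: [0.5326, 0.3308, 0.1996]
eef_rot: [-3.141, -0.002, -3.038]
force: [0.3, -0.1, 0.5]
grip_width: 1.003
```

```bash
python3 - <<'E'
from h import *
np.set_printoptions(precision=4,suppress=True)
a=get_image("scene");b=get_image("top")
s=state();print(s["ee_pos"],s["eef_rot"],s["qpos"])
r=(285,384)
c=np.hstack([cv2.resize(a[180:380,310:440],(390,600),interpolation=2),cv2.resize(b[95:225,70:200],(400,600//1),interpolation=2)])
c=np.hstack([cv2.resize(a[180:360,310:445],(390,520),interpolation=2),cv2.resize(b[90:223,70:173],(400,520),interpolation=2)])
cv2.imwrite("pics/hover.png",c)
E
```

```text
[0.5335 0.3309 0.2017] [ 3.1411  0.0013 -3.0389] [0.4215 0.4042 0.1341 1.2994 0.     0.3188]
```

View pics/hover.png

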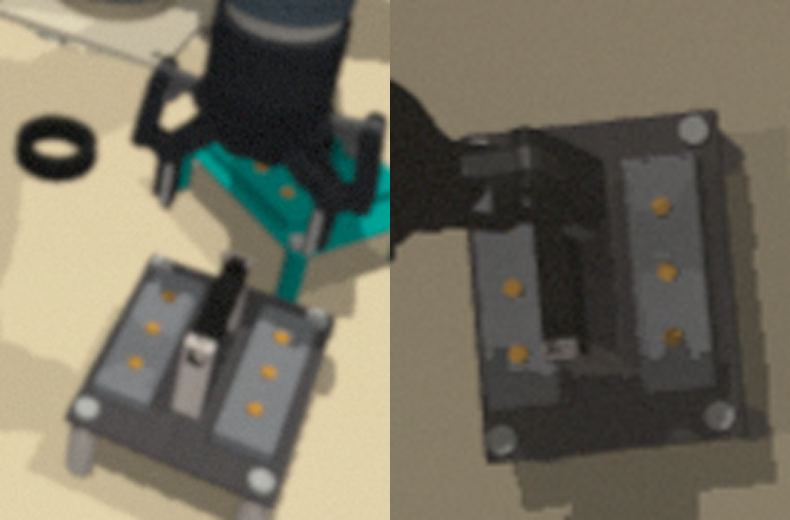

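The gripper hovers over the dark tray's bar with the jaws astride it. I'll descend to TCP z = 0.112 and close.

send_rows(series=[1,0,0,-20,0,0,0,1,0,0,-40,0,0,0,1,0,0,-55,0,0,0,1,0,0,-70,0,0,0,1,0,0,-80,0,0,0,1,0,0,-88,0,0,0,1,0,0,-88,0,0,0,1,0,0,-88,0,0,0], grip_force=60)

```text
time: 3.7
ee_pos: [0.5335, 0.331, 0.113]
eef_rot: [3.141, 0.001, -3.039]
force: [-0.1, 1.4, 0.9]
grip_width: 1.002
```

send_rows(series=[-0.4,0,0,0,0,0,0,-0.4,0,0,0,0,0,0,-0.4,0,0,0,0,0,0,-1,0,0,0,0,0,0,-1,0,0,0,0,0,0,-1,0,0,0,0,0,0,-1,0,0,0,0,0,0,-1,0,0,0,0,0,0,-1,0,0,0,0,0,0,-1,0,0,0,0,0,0,-1,0,0,0,0,0,0,-1,0,0,0,0,0,0], grip_force=60)

```text
time: 4.7
ee_pos: [0.5333, 0.3308, 0.1126]
eef_rot: [-3.141, 0.0, -3.039]
force: [-1.3, -3.7, 5.3]
grip_width: 0.205
```

send_rows(series=[-1,0,0,4,0,0,0,-1,0,0,10,0,0,0,-1,0,0,20,0,0,0,-1,0,0,30,0,0,0,-1,0,0,40,0,0,0,-1,0,0,50,0,0,0,-1,0,0,60,0,0,0,-1,0,0,70,0,0,0,-1,0,0,80,0,0,0,-1,0,0,86,0,0,0,-1,0,0,90,0,0,0,-1,0,0,90,0,0,0])

```text
time: 5.7
ee_pos: [0.5334, 0.3311, 0.2033]
eef_rot: [3.141, 0.001, -3.038]
force: [0.6, 0.1, -7.3]
grip_width: 0.198
```

```bash
python3 - <<'E'
from h import *
np.set_printoptions(precision=4,suppress=True)
a=get_image("scene");get_image("top");s=state();print(s["ee_pos"],s["force"],s["wrist_torque"],s["grip_width"])
cv2.imwrite("pics/lift.png",cv2.resize(a[150:380,280:500],None,fx=2.5,fy=2.5,interpolation=2))
E
```

```text
[0.5331 0.331  0.202 ] [ 0.1564  0.201  -7.61  ] [-0.0101 -0.0182  0.0025] 0.19899259655569862
```

View pics/lift.png

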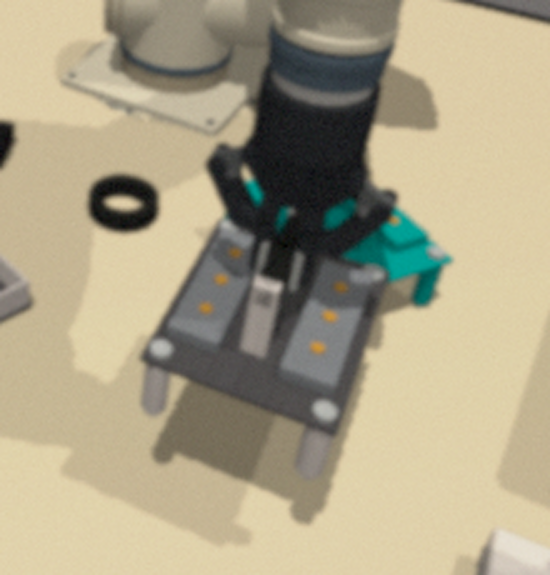

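The tray is lifted level, about 7.6 N (0.78 kg), with the grip holding at 18 mm. Next I carry it to above the frame: shift (+37, -361), turn -0.463.

send_rows(series=[-1,1,-10,0,0,0,-0.01,-1,3,-30,0,0,0,-0.04,-1,6,-58,0,0,0,-0.08,-1,9,-88,0,0,0,-0.12,-1,12,-118,0,0,0,-0.16,-1,15,-148,0,0,0,-0.2,-1,18,-178,0,0,0,-0.24,-1,21,-208,0,0,0,-0.28,-1,24,-238,0,0,0,-0.32,-1,27,-268,0,0,0,-0.36,-1,30,-296,0,0,0,-0.39,-1,32,-318,0,0,0,-0.42])

```text
time: 6.8
ee_pos: [0.5648, 0.0105, 0.2018]
eef_rot: [-3.141, -0.001, 2.822]
force: [0.0, 0.9, -7.0]
grip_width: 0.2
```

send_rows(series=[-1,3,-20,0,0,0,-0.02,-1,4,-34,0,0,0,-0.035,-1,5,-43,0,0,0,-0.043,-1,5,-43,0,0,0,-0.043,-1,5,-43,0,0,0,-0.043,-1,5,-43,0,0,0,-0.043])

```text
time: 7.3
ee_pos: [0.57, -0.0291, 0.2022]
eef_rot: [3.141, -0.001, 2.783]
force: [0.9, 0.6, -7.2]
grip_width: 0.198
```

```bash
python3 - <<'E'
from h import *
np.set_printoptions(precision=4,suppress=True)
a=get_image("scene");b=get_image("top");s=state();print(s["ee_pos"],s["eef_rot"],s["force"],s["wrist_torque"],s["grip_width"])
c=np.hstack([cv2.resize(a[170:330,150:310],(400,400),interpolation=2),cv2.resize(b[70:230,210:370],(400,400),interpolation=2)])
cv2.imwrite("pics/over.png",c)
E
```

```text
[ 0.5701 -0.0289  0.2023] [ 3.1414 -0.0001  2.7833] [ 0.1085  0.1483 -7.3856] [0.0237 0.0573 0.0217] 0.20454124790079933
```

View pics/over.png

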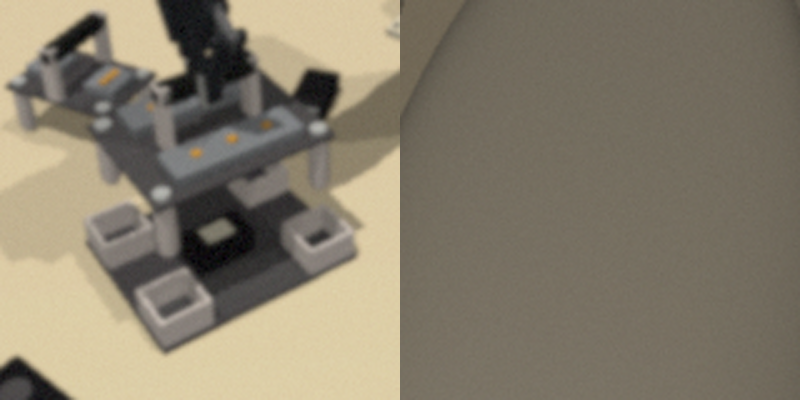

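```bash
python3 - <<'E'
from h import *
c,s=np.cos(-.3585),np.sin(-.3585)
for x,y in((80,60),(80,-60),(-80,60),(-80,-60)):
    p=[.5701+(c*x-s*y)/1e3,-.029+(s*x+c*y)/1e3]
    print("tip",proj("scene",p+[.09]).round(1),"head",proj("scene",p+[.158]).round(1),"cup rim if aligned",proj("scene",p+[.036]).round(1))
E
```

```text
tip [271.5 216.4] head [248.1 213.2] cup rim if aligned [288.6 218.8]
tip [242.8 193.6] head [220.2 189.6] cup rim if aligned [259.4 196.5]
tip [244.5 276.3] head [221.8 276. ] cup rim if aligned [261.1 276.5]
tip [220.  250.3] head [198.2 249. ] cup rim if aligned [236.1 251.3]
```

The leg tips and heads in the scene match the prediction to within about 1.4 px, the same bias as the cups show. So it is aligned, well inside the 12 mm of play. Lowering.

send_rows(series=[-1,0,0,-8,0,0,0,-1,0,0,-18,0,0,0,-1,0,0,-28,0,0,0,-1,0,0,-36,0,0,0,-1,0,0,-43,0,0,0,-1,0,0,-49,0,0,0,-1,0,0,-54,0,0,0,-1,0,0,-59,0,0,0,-1,0,0,-64,0,0,0,-1,0,0,-68,0,0,0,-1,0,0,-72,0,0,0,-1,0,0,-72,0,0,0])

```text
time: 8.4
ee_pos: [0.5698, -0.03, 0.1295]
eef_rot: [-3.141, -0.001, 2.782]
force: [-0.8, 0.6, -7.5]
grip_width: 0.2
```

send_rows(series=[-1,0,0,-2,0,0,0,-1,0,0,-4,0,0,0,-1,0,0,-6,0,0,0,-1,0,0,-8,0,0,0,-1,0,0,-9,0,0,0,-1,0,0,-10,0,0,0,-1,0,0,-10,0,0,0,-1,0,0,-10,0,0,0])

```text
time: 9.07
ee_pos: [0.5702, -0.03, 0.1203]
eef_rot: [3.142, 0.0, 2.782]
force: [0.1, -0.2, -7.2]
grip_width: 0.201
```

send_rows(series=[-1,0,0,-1,0,0,0,-1,0,0,-1,0,0,0,-1,0,0,-2,0,0,0,-1,0,0,-2,0,0,0,-1,0,0,-3,0,0,0,-1,0,0,-3,0,0,0,-1,0,0,-3,0,0,0])

```text
time: 9.65
ee_pos: [0.5703, -0.0301, 0.1186]
eef_rot: [3.142, 0.002, 2.782]
force: [-4.3, -0.2, 5.9]
grip_width: 0.2
```

Contact came at z ≈ 0.1186, as expected for the cup floors, with the tray level and its weight off the wrist. One look before letting go.

```bash
python3 - <<'E'
from h import *
np.set_printoptions(precision=4,suppress=True)
a=get_image("scene");s=state();print(s["ee_pos"],s["eef_rot"],s["force"],s["wrist_torque"])
cv2.imwrite("pics/seat.png",cv2.resize(a[190:320,165:305],None,fx=4,fy=4,interpolation=2))
E
```

```text
[ 0.5703 -0.0301  0.1186] [3.1416 0.0016 2.7817] [-4.0602  0.7833  6.2785] [ 0.0391  0.8491 -0.0222]
```

View pics/seat.png

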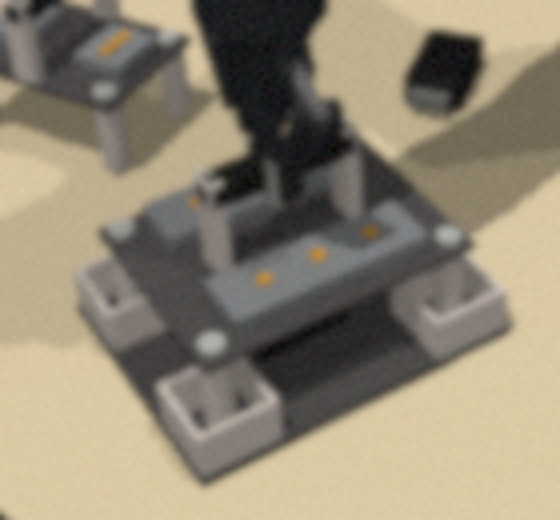

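The three visible cups (front (219,405), left (120,300), right (450,305) in the crop) each hold a leg, and the tray is level. Easing the push, then releasing.

send_rows(series=[-1,0,0,1,0,0,0,-1,0,0,1,0,0,0,-0.4,0,0,1,0,0,0,-0.2,0,0,1,0,0,0,0.2,0,0,1,0,0,0,0.6,0,0,1,0,0,0,1,0,0,1,0,0,0,1,0,0,1,0,0,0,1,0,0,1,0,0,0,1,0,0,1,0,0,0,1,0,0,1,0,0,0,1,0,0,1,0,0,0])

```text
time: 10.7
ee_pos: [0.5702, -0.03, 0.1183]
eef_rot: [3.142, 0.0, 2.782]
force: [0.9, 0.2, -1.4]
grip_width: 1.001
```

send_rows(series=[1,0,0,8,0,0,0,1,0,0,20,0,0,0,1,0,0,35,0,0,0,1,0,0,55,0,0,0,1,0,0,80,0,0,0,1,0,0,105,0,0,0,1,0,0,130,0,0,0,1,0,0,150,0,0,0,1,-10,30,150,0,0,0,1,-20,60,150,0,0,0,1,-30,90,150,0,0,0,1,-40,120,150,0,0,0])

```text
time: 11.7
ee_pos: [0.5295, 0.091, 0.2691]
eef_rot: [3.141, 0.001, 2.781]
force: [1.7, -0.3, -0.1]
grip_width: 0.999
```

send_rows(series=[1,-10,30,0,0,0,0,1,-20,60,0,0,0,0,1,-30,90,0,0,0,0,1,-40,120,0,0,0,0,1,-50,150,0,0,0,0,1,-60,180,0,0,0,0,1,-70,210,0,0,0,0,1,-70,230,0,0,0,0,1,-70,230,0,0,0,0,1,-70,230,0,0,0,0])

```text
time: 12.53
ee_pos: [0.4598, 0.3209, 0.2686]
eef_rot: [-3.141, 0.0, 2.784]
force: [0.7, 0.1, -0.4]
grip_width: 0.999
```

```bash
python3 - <<'E'
from h import *
np.set_printoptions(precision=4,suppress=True)
a=get_image("scene");b=get_image("top");s=state();print(s["time"],s["ee_pos"],s["force"])
cv2.imwrite("pics/fin.png",np.hstack([cv2.resize(a[190:330,165:305],(400,400),interpolation=2),cv2.resize(b[75:215,220:360],(400,400),interpolation=2)]))
c_,s_=np.cos(-.3585),np.sin(-.3585)
for x,y in((80,60),(80,-60),(-80,60),(-80,-60)):
    p=[.5703+(c_*x-s_*y)/1e3,-.03+(s_*x+c_*y)/1e3,.076]
    r=proj("scene",p);t=proj("top",p)
    print("head in crop(x,y) scene",((r[1]-165)*400/140).round(),((r[0]-190)*400/140).round(),"top",400+((t[1]-220)*400/140).round(),((t[0]-75)*400/140).round())
E
```

```text
12.6333 [0.4602 0.3195 0.2685] [-0.441  -0.6652  0.3353]
head in crop(x,y) scene 148.0 246.0 top 564.0 70.0
head in crop(x,y) scene 83.0 163.0 top 712.0 124.0
head in crop(x,y) scene 317.0 168.0 top 491.0 266.0
head in crop(x,y) scene 244.0 98.0 top 641.0 321.0
```

View pics/fin.png

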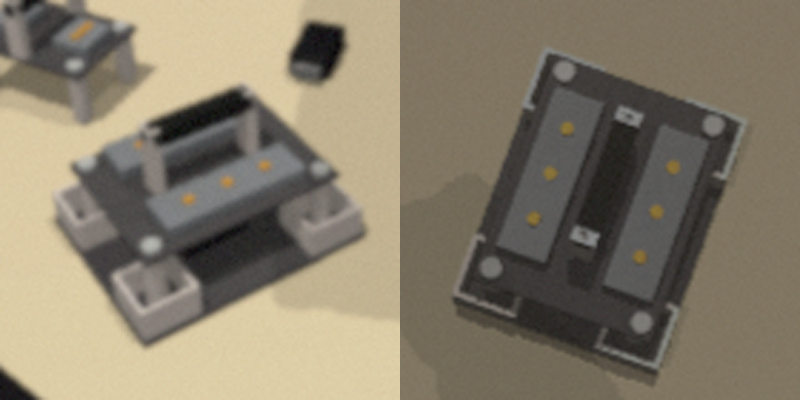

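The tray sits level in the frame. Leg heads are at crop (564,70), (713,124), (491,267) and (642,321), within about 1 crop px of the seated prediction, and the gripper is clear. Handing in.

```bash
python3 -c "
from rig import *
print(job_done())"
```

```text
the job is handed in; nothing more can be done
None
```

The dark wide tray is seated on the bottom frame, and I handed the job in at about 12.6 s. I gripped it by its bar, carried it over, lowered it until the legs touched, and only let go once the frame was carrying its weight. I left the narrow tray and the turquoise look-alike alone.

**Seating:** Contact came at tool height 0.1186 m; I expected 0.118 m with the legs on the cup floors. The tray was level, with no sign of a leg caught on a rim.

**After release:** In the top view all four leg heads are within about 1 pixel of where a seated tray should show them. In the scene view, legs stand in the three cups that can be seen. The back cup is hidden in that view, so its leg is confirmed only by its head position in the top view. The gripper ended about 0.37 m away, touching nothing.

**Disagreements:** The scene camera showed a steady sideways offset of about 1.5 pixels from the top camera. It was the same for the cups and the tray, so it did not affect the alignment. In the top view the network gave low-confidence matches on the turquoise tray for the wide one, so I chose the tray by its description.

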